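# Put the counter-sample sprockets back in the leaning stock rack by thickness

### The job

Put the two sprockets from the counter stands back in the leaning stock rack: slide each one fully home into a free slot that matches its thickness, the thick one in the free wide slot and the thin one in either narrow slot, and let go. The slots' order is not marked, so look or feel which one takes the wheel. Leave the sprocket that is already in the rack and the other things on the bench where they are.

Things in the scene. Friction and masses are not known exactly. Their poses are not given: they have to be found in the camera images.
- sprocket_thick_c (a point): Thick sprocket: steel toothed wheel, 80 mm outer diameter, 12 mm thick, flat faces, 14 teeth, 0.26 to 0.5 kg. x is its axis, square to its faces. It starts leaning on a counter stand, 30 degrees from upright, top towards the robot: x then points away from the robot and 30 degrees up, z from its centre to its top edge. Origin at its centre.
- sprocket_thin_c (a point): Thin sprocket: steel toothed wheel, 80 mm outer diameter, 8 mm thick, flat faces, 18 teeth, 0.17 to 0.33 kg. x is its axis, square to its faces. It starts leaning on a counter stand, 30 degrees from upright, top towards the robot: x then points away from the robot and 30 degrees up, z from its centre to its top edge. Origin at its centre.
- stand_a: Folded steel counter stand, 52 mm wide, fixed; origin on the bench under it, x points away from the robot. A sprocket leans 30 degrees on its 3 mm back plate (robot side), lower edge on a ledge with a 9 mm front lip. The back plate ends 4 mm above the wheel's centre, measured along the face: the upper 36 mm of both faces are free. Either sprocket may be on it.
- stand_b: Folded steel counter stand, 52 mm wide, fixed; origin on the bench under it, x points away from the robot. A sprocket leans 30 degrees on its 3 mm back plate (robot side), lower edge on a ledge with a 9 mm front lip. The back plate ends 4 mm above the wheel's centre, measured along the face: the upper 36 mm of both faces are free. Either sprocket may be on it.
- rack: Stock rack: steel tray 122 x 372 x 8 mm with four hardwood blocks in a row along y, one slot each. Two slots are narrow (9.8 mm, for 8 mm wheels), two wide (13.8 mm, for 12 mm wheels). Their order changes and is not told: look or feel. One wide slot holds the stock sprocket; free are two narrow and one wide. Origin under the tray's centre; x away from the robot, z up. Top edge 89 mm up.
- stock_c (a point): Centre of the stock sprocket (80 mm diameter, 12 mm thick, 14 teeth) already home in one of the wide slots; its x is its axis. Leave it there: that slot is taken.
- place1 (a point): Centre of a sprocket that is fully home in slot 1, counted from the rack's +y end, 88 mm apart; x square to the slot, y along the row, z out of the slot. Slots lean 30 degrees, tops towards the robot; a wheel slides in along -z of this point. 42 mm deep: the mouth is 2 mm above this point along z, bevelled each side (2.4 mm wide, 6 mm deep).
- place2 (a point): Centre of a sprocket that is fully home in slot 2, counted from the rack's +y end, 88 mm apart; x square to the slot, y along the row, z out of the slot. A wheel too thick for the slot stops at its mouth, its centre 37 to 41 mm short of home. The thin wheel also drops loosely into the wide slot, taking it from the thick one.
- place3 (a point): Centre of a sprocket that is fully home in slot 3, counted from the rack's +y end, 88 mm apart; x square to the slot, y along the row, z out of the slot. The floor is 39.7 mm below this point along z. Blocks are 42 mm thick square to the slot, tops level with the mouths.
- place4 (a point): Centre of a sprocket that is fully home in slot 4, counted from the rack's +y end, 88 mm apart; x square to the slot, y along the row, z out of the slot. Small chocks at both ends of the slot floor leave a wheel 2 to 3 mm of play along y.
- wrench_mid (a point): Bystander on the bench: open-end wrench lying flat, about 180 mm long; point at its middle. Leave it alone.
- bearing_mid (a point): Bystander on the bench: ball bearing lying flat, 52 mm across, 15 mm high; point at its middle. Leave it alone.
- piston_mid (a point): Bystander on the bench: aluminium piston standing, 51 mm across, 50 mm high; point at its middle. Leave it alone.
- jar_mid (a point): Bystander on the bench: glass jar with a red lid, 70 mm across, 100 mm high; point at its middle. Leave it alone.
- tin_mid (a point): Bystander on the bench: tin standing, 68 mm across, 70 mm high; point at its middle. Leave it alone.
- plug_box_mid (a point): Bystander on the bench: cardboard spark plug box lying, 80 x 24 x 24 mm; point at its middle. Leave it alone.
- screwdriver_mid (a point): Bystander on the bench: screwdriver lying flat, about 200 mm long; point at its middle. Leave it alone.
Not all that is in view belongs to the job. Leave any green or turquoise look-alike of the part that bears sprocket_thin_c alone.

How it is judged (in metres and radians):
At the end, for the whole second after the job is handed in: Each of the three sprockets (thick, thin and the one already in stock) stands fully home in a slot of the rack: its centre within 6 mm of one of the four places and its axis within 0.1 rad of that slot's, at rest (under 0.02 m/s) and released (((distance between sprocket_thick_c and place1 below 0.006 m and angle between the x axis of sprocket_thick_c and the x axis of place1, either way round below 0.1 rad) or (distance between sprocket_thick_c and place2 below 0.006 m and angle between the x axis of sprocket_thick_c and the x axis of place2, either way round below 0.1 rad) or (distance between sprocket_thick_c and place3 below 0.006 m and angle between the x axis of sprocket_thick_c and the x axis of place3, either way round below 0.1 rad) or (distance between sprocket_thick_c and place4 below 0.006 m and angle between the x axis of sprocket_thick_c and the x axis of place4, either way round below 0.1 rad)) and ((distance between sprocket_thin_c and place1 below 0.006 m and angle between the x axis of sprocket_thin_c and the x axis of place1, either way round below 0.1 rad) or (distance between sprocket_thin_c and place2 below 0.006 m and angle between the x axis of sprocket_thin_c and the x axis of place2, either way round below 0.1 rad) or (distance between sprocket_thin_c and place3 below 0.006 m and angle between the x axis of sprocket_thin_c and the x axis of place3, either way round below 0.1 rad) or (distance between sprocket_thin_c and place4 below 0.006 m and angle between the x axis of sprocket_thin_c and the x axis of place4, either way round below 0.1 rad)) and ((distance between stock_c and place1 below 0.006 m and angle between the x axis of stock_c and the x axis of place1, either way round below 0.1 rad) or (distance between stock_c and place2 below 0.006 m and angle between the x axis of stock_c and the x axis of place2, either way round below 0.1 rad) or (distance between stock_c and place3 below 0.006 m and angle between the x axis of stock_c and the x axis of place3, either way round below 0.1 rad) or (distance between stock_c and place4 below 0.006 m and angle between the x axis of stock_c and the x axis of place4, either way round below 0.1 rad)) and linear speed of each of sprocket_thick, sprocket_thin, stock below 0.02 m/s); the robot touches nothing.
It fails at once if the sprocket already in the rack is pulled out or pushed aside (moved more than 10 mm) (distance of stock_c from where it was at the start of the episode above 0.01 m).
It fails at once if a bystander on the bench is knocked away (wrench, bearing, piston, jar, tin, plug box or screwdriver moved more than 40 mm) (distance of any of wrench_mid, bearing_mid, piston_mid, jar_mid, tin_mid, plug_box_mid, screwdriver_mid from where it was at the start of the episode above 0.04 m).
It also fails if it takes over 72 s, if anything falls off the work surface, if the arm or the gripper's body presses on something with over 40 N, if the wrist force passes 120 N, or if a joint passes its speed limit or range.

### The arm

A 6-joint arm with a two-finger parallel gripper is mounted at the origin on the work surface. World frame = base frame: x ahead of the robot, y to its left, z up, the work surface at z = 0. Lengths are in mm, angles in rad, forces in N, time in s.
With the tool pointing down it reaches from about 250 to 725 mm from the base axis. Payload 4 kg.
Tool frame: the origin (TCP) lies at the very end of the fingers, on their centre line; the grasp point (between the pads) lies 19 mm behind it (robot.tcp_to_grasp is the z of the grasp point in the tool frame, in mm); z points along the fingers, y is the direction in which the jaws open and shut (so a half turn about z gives the same grasp; the last joint's range is limited). The gripper opens to 85 mm and grips with 20 to 120 N. Pads are 22 mm wide; open, the fingers measure 114 mm over their backs; the gripper's body (76 mm by 85 mm) begins 54 mm behind the grasp point. The pads swing forward as they close: fully open they stand 13 mm farther back than shut.
Start: joints at [1.214, 0.241, 0.005, 1.335, 0, 1.571], TCP at [174.637, 468.51, 231.306] pointing down, gripper open.
Joint ranges: [-2.72, 2.72], [-1.05, 1.87], [-1.09, 1.28], [-1.99, 2.15], [-1.42, 1.44], [-3.14, 3.14]. Speed limits (rad/s): [2.79, 2.79, 3.14, 3.14, 3.14, 3.14].

### API

Orientations are given as a rotation vector (axis times angle).
In Python, from cell import robot gives the robot as it stands.
- The arm moves only by the shell command python3 -m crank 'ROWS' [FORCE]. ROWS is JSON, one flat list of numbers, 7 for each row, row after row: the shift along the tool's x, y, z in cm, then the turn, a rotation vector about the tool's x, y, z in degrees, then the closure, from -1 (fully open) to 1 (shut), so that 0 is half open. In form: [x, y, z, rx, ry, rz, gripper, x, y, z, rx, ry, rz, gripper, ...]. A call has exactly 10 rows; each row is the pose to reach, as a shift and turn from the pose measured when the call began, along the tool's axes at that moment; what a row does not reach only later rows make up. A row lasts 1/10 s, in which the tool goes at most 50 mm and 8.59 degrees, less where a joint would pass 70% of its speed; a pose out of reach is approached as far as the arm can. A call with a gripper value outside its range is refused whole. The fingers move at their own pace and stop on an object; FORCE is the grip in N (left out, the last holds). Time passes only in rows, so rows that repeat a pose let the fingers close, or fill a call up. It gives the time, the measured TCP pose, the force and the opening at its end, in the units of the state.
- robot.sense(): the state, without advancing time (a new reading comes with each control period).
- robot.capture(name): name is "scene" or "top" or "wrist"; returns (picture, depth): 480x640x3 uint8, red, green, blue; 480x640 float32, mm along the optical axis (not along the pixel's ray), 0 where there is no reading.
- robot.calibration(name): a dict with "camera_matrix" (3x3 intrinsics, pixels), "k1" (the pictures are not rectified: a ray, as slopes to the right and down, at radius r is drawn at 1 + k1 r^2 times it, then the intrinsics apply), "world_to_cam" (4x4, takes a point from world to camera coordinates); the wrist camera has in their place "tool_from_camera" (4x4, takes a point from camera to tool coordinates, whose origin is the TCP and whose axes are the flange's). Camera axes: x right, y down, z forward; pixel columns grow to the right and rows downward; lengths in mm; the calibration is good to about 2 mm. A picture is of the moment at which its call begins: read the wrist's pose just before it. calibration takes no time and is no camera call.
- robot.finish_job(): hands the job in, once; it reports no verdict.
The state is a dict: "time_s": time; "q": joint angles; "qvel": joint speeds; "effort": joint torques, N m; "position": TCP position; "tcp_rot": TCP orientation; "contact_force": force on the tool from outside, world axes, zero at the start; "moment": the same for the moment, N m; "grip_width": finger opening in mm.
Only numpy, scipy, OpenCV 4.12 (cv2) and the standard library are available. Lean on these libraries where they do the work, as an engineer would, in place of code of your own. Each camera call takes 0.05 s, during which the arm holds its last target.

## Working session

There is one attempt and no reset: what is moved stays moved. The work goes in short steps, Python scripts to look and compute and a shell command to move; the robot and the scene stay as the last step left them, time stands still between calls to the robot, and variables do not carry over. Pictures are saved under pics/ and viewed, and the job is handed in when it is done.

```bash
mkdir -p pics; ls
python3 - <<'E'
from cell import robot
import cv2, numpy as np
print(robot.sense())
for n in("scene","top","wrist"):
    p,d=robot.capture(n)
    cv2.imwrite(f"pics/{n}0.png",p[:,:,::-1]); np.save(f"pics/{n}0.npy",d); np.save(f"pics/{n}0c.npy",p)
    c=robot.calibration(n); print(n,{k:np.round(v,4).tolist() for k,v in c.items()}, (d>0).mean())
E
```

```text
pics
{'time_s': 0.0, 'q': array([ 1.21400197e+00,  2.41434357e-01,  3.71483311e-03,  1.33518025e+00,
       -1.76759389e-05,  1.57081891e+00]), 'qvel': array([ 0.00070978, -0.00061719, -0.00055755, -0.00018625,  0.00104482,
        0.00026456]), 'effort': array([-5.19114783e-04, -3.72323799e+01,  2.52405775e+01,  1.70702155e-02,
       -1.15663142e-04, -4.09177844e-06]), 'position': array([174.42137905, 467.91913012, 230.39868405]), 'tcp_rot': array([-0.55745464, -3.09137549,  0.00325622]), 'contact_force': array([-0.39860965, -1.0564341 , -0.51039718]), 'moment': array([ 0.02260551, -0.00960827,  0.01323335]), 'grip_width': 85.50316901512852}
scene {'camera_matrix': [[495.7196, 0.0, 326.6814], [0.0, 495.7196, 239.7937], [0.0, 0.0, 1.0]], 'k1': 0.0352, 'world_to_cam': [[0.2585, 0.9658, 0.0177, -107.0538], [0.5906, -0.1435, -0.7941, -246.4399], [-0.7644, 0.2158, -0.6076, 1744.9958], [0.0, 0.0, 0.0, 1.0]]} 0.9949609375
top {'camera_matrix': [[607.5833, 0.0, 321.0504], [0.0, 607.5833, 238.5008], [0.0, 0.0, 1.0]], 'k1': -0.0458, 'world_to_cam': [[0.0004, -0.9999, -0.0146, -36.6617], [-0.9845, 0.0021, -0.1752, 566.557], [0.1752, 0.0144, -0.9844, 1237.2003], [0.0, 0.0, 0.0, 1.0]]} 0.9961197916666666
wrist {'camera_matrix': [[378.871, 0.0, 320.9481], [0.0, 378.871, 237.3852], [0.0, 0.0, 1.0]], 'k1': -0.0698, 'tool_from_camera': [[-0.0001, -0.95, -0.3122, 79.8613], [1.0, -0.0003, 0.0004, -1.2563], [-0.0005, -0.3122, 0.95, -143.4858], [0.0, 0.0, 0.0, 1.0]]} 0.9959602864583333
```

View pics/scene0.png

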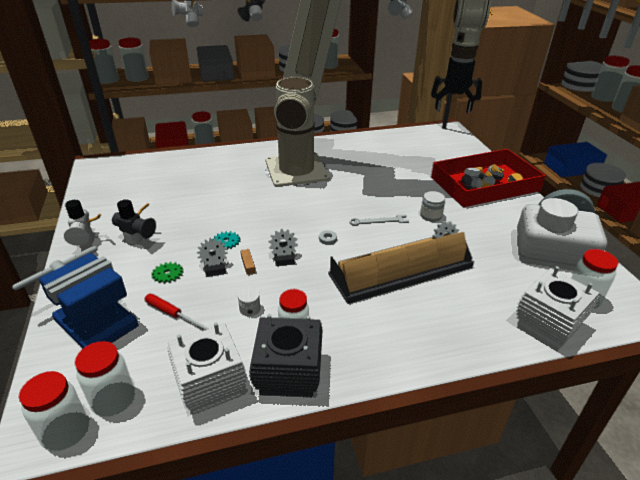

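View pics/top0.png

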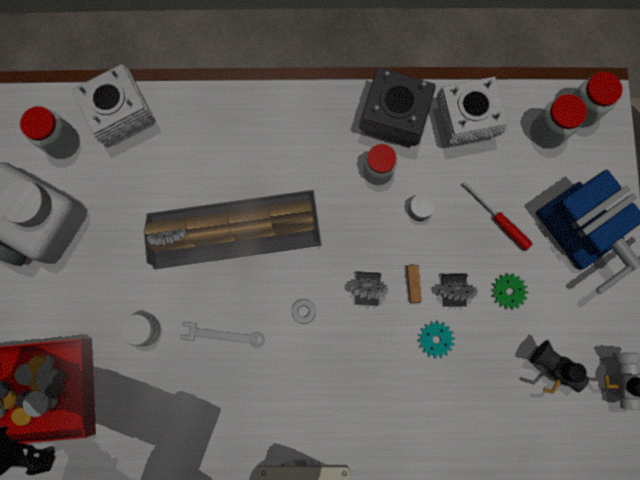

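View pics/wrist0.png

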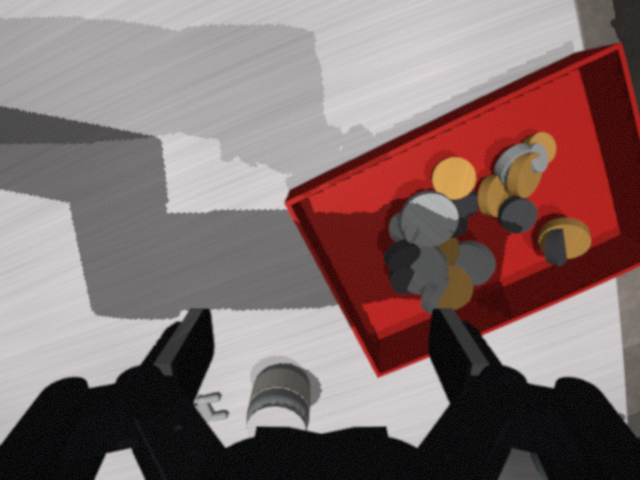

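The candidates in the top view are a grey sprocket on a stand at (367,287), a grey sprocket on a stand at (454,289), a green wheel lying flat at (510,291), a turquoise wheel lying flat at (436,340), and the stock sprocket in the rack at (165,238). I want the two grey ones on the stands. Next I'll crop and measure them.

```bash
cat > h.py <<'E'
from cell import robot
import cv2, numpy as np
from scipy.spatial.transform import Rotation as R
def pose(s=None):
    s=s or robot.sense(); T=np.eye(4); T[:3,:3]=R.from_rotvec(s['tcp_rot']).as_matrix(); T[:3,3]=s['position']; return T
def c2w(n,T=None):
    c=robot.calibration(n)
    return np.linalg.inv(c['world_to_cam']) if n!='wrist' else T@np.array(c['tool_from_camera'])
def cloud(n,d,T=None):
    """480x640x3 world points"""
    c=robot.calibration(n); K=np.array(c['camera_matrix']); 
    v,u=np.mgrid[0:480,0:640].astype(float)
    p=np.stack([u.ravel(),v.ravel()],1)[:,None]
    n_=cv2.undistortPoints(p,K,np.array([c['k1'],0,0,0,0.])).reshape(480,640,2)
    P=np.dstack([n_*d[...,None],d,np.ones_like(d)])
    W=P@c2w(n,T).T
    W=W[...,:3]; W[d<=0]=np.nan; return W
def proj(n,X,T=None):
    c=robot.calibration(n); M=np.linalg.inv(c2w(n,T)); X=np.atleast_2d(X)
    return cv2.projectPoints((X@M[:3,:3].T+M[:3,3]).reshape(-1,1,3),np.zeros(3),np.zeros(3),np.array(c['camera_matrix']),np.array([c['k1'],0,0,0,0.]))[0].reshape(-1,2)
def snap(n,tag):
    s=robot.sense(); T=pose(s); p,d=robot.capture(n)
    cv2.imwrite(f"pics/{tag}.png",p[:,:,::-1]); np.savez(f"pics/{tag}.npz",p=p,d=d,T=T); return p,d,T
def crop(p,x0,y0,x1,y1,k,f):
    cv2.imwrite(f,cv2.resize(p[y0:y1,x0:x1,::-1],None,fx=k,fy=k,interpolation=cv2.INTER_CUBIC))
E
python3 - <<'E'
from h import *
np.set_printoptions(precision=1,suppress=True)
p=np.load('pics/top0c.npy'); d=np.load('pics/top0.npy'); W=cloud('top',d)
crop(p,135,180,335,280,4,'pics/rack0.png'); crop(p,330,250,490,320,5,'pics/st0.png')
ps=np.load('pics/scene0c.npy'); crop(ps,190,220,310,290,6,'pics/st0s.png'); crop(ps,320,215,480,305,5,'pics/rack0s.png')
Ws=cloud('scene',np.load('pics/scene0.npy'))
for nm,A in(('top',W),('scene',Ws)):
  for bx in ((330,400),(425,480)) if nm=='top' else ((265,303),(190,228)):
    ys=(255,310) if nm=='top' else (222,280)
    P=A[ys[0]:ys[1],bx[0]:bx[1]].reshape(-1,3); 
    hi=P[P[:,2]>60]; print(nm,bx,len(hi),hi.min(0),hi.max(0),hi.mean(0), P[:,2].max(), np.nanmedian(P[P[:,2]<10],0))
  ys=slice(170,285) if nm=='top' else slice(215,310); xs=slice(130,335) if nm=='top' else slice(320,480)
  P=A[ys,xs].reshape(-1,3); P=P[(P[:,2]>78)&(P[:,2]<95)]; 
  pts=P[:,:2].astype(np.float32); print(nm,'rack tops',len(P),cv2.minAreaRect(pts))
  P=A[ys,xs].reshape(-1,3); P=P[(P[:,2]>6)]; print(nm,'rack tray',len(P),cv2.minAreaRect(P[:,:2].astype(np.float32)))
E
```

```text
top (330, 400) 285 [ 438.2 -171.6   60.1] [464.6 -99.3  89. ] [ 450.8 -135.4   72.2] nan [ 485.4 -122.6    2.1]
top (425, 480) 235 [ 433.4 -356.7   60.1] [ 453.8 -287.5   84.6] [ 444.7 -321.9   70.8] nan [ 491.5 -312.1    2.1]
top rack tops 1509 ((593.24560546875, 155.49819946289062), (42.83837127685547, 351.2178955078125), 8.443334579467773)
top rack tray 10303 ((602.5894775390625, 163.48483276367188), (456.9375, 257.5224304199219), 89.8078384399414)
scene (265, 303) 175 [ 438.2 -166.8   60.1] [ 470.2 -105.4   84.1] [ 454.3 -135.2   69.7] nan [ 474.3 -133.6    1.4]
scene (190, 228) 173 [ 432.8 -355.6   60.1] [ 457.5 -288.9   82.5] [ 447.1 -322.6   68. ] nan [ 356.1 -343.2    1.5]
scene rack tops 903 ((593.3539428710938, 154.9310302734375), (49.36725616455078, 350.5137939453125), 8.79678726196289)
scene rack tray 6334 ((546.8623046875, 179.19732666015625), (450.23272705078125, 400.1734313964844), 76.34297180175781)
```

View pics/rack0.png

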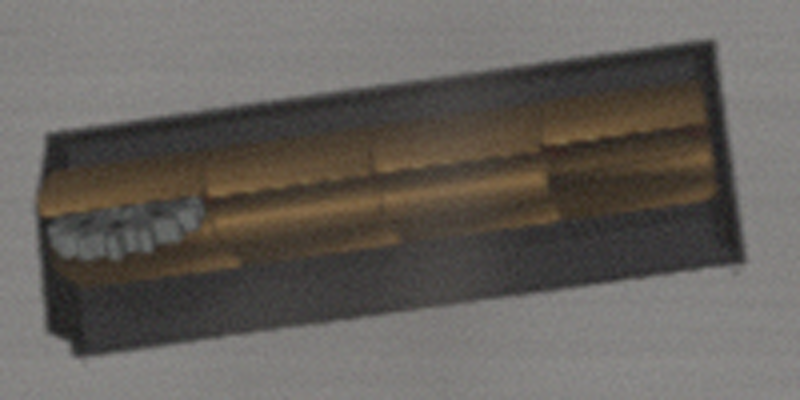

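View pics/st0.png

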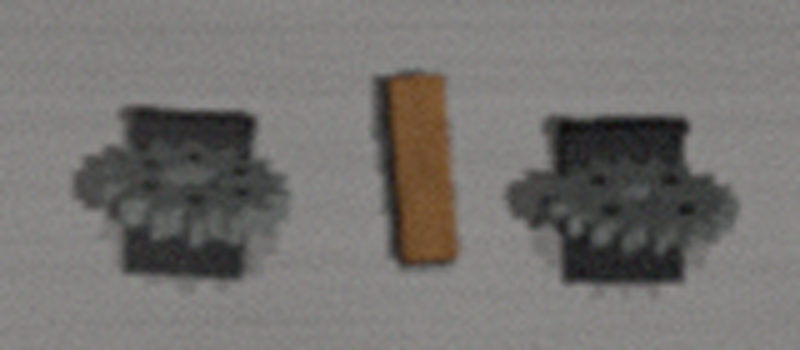

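View pics/st0s.png

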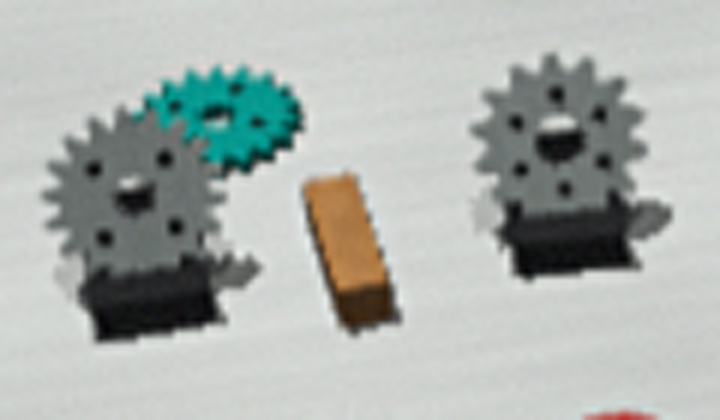

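View pics/rack0s.png

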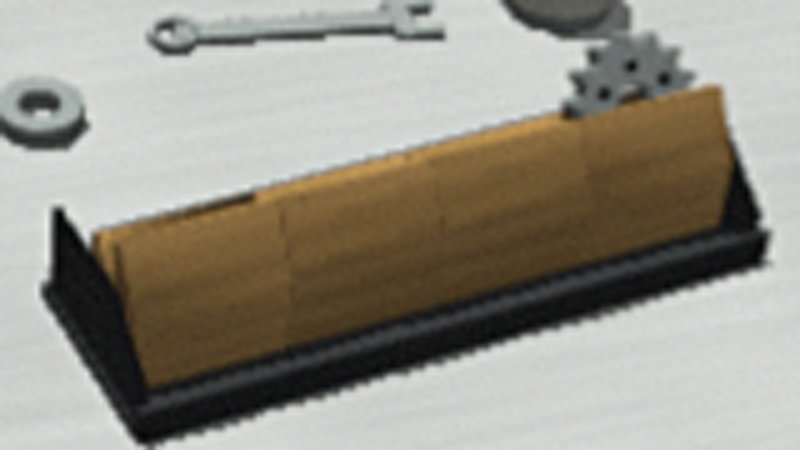

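In the crops, the left grey wheel (top 367,287) has 14 coarse teeth and no lookalike features, so it is the thick one. The right grey wheel (top 454,289) has finer teeth (18), so it is the thin one. The stock wheel is in slot 1, at the left end of the rack. Slot 4, at the right end, seems to have a wider groove. I'll fly over the rack and look along the slots with the wrist camera.

```bash
cat >> h.py <<'E'
def goalT(P,yaw,tilt=30.,flip=False):
    """tool z = away from robot & down, tilt from vertical; yaw deg; P = TCP"""
    a,t=np.radians(yaw),np.radians(tilt)
    f=np.array([np.cos(a),np.sin(a),0]); z=np.sin(t)*f-np.cos(t)*np.array([0,0,1.]); y=np.cos(t)*f+np.sin(t)*np.array([0,0,1.])
    if flip: y=-y
    T=np.eye(4); T[:3,:3]=np.stack([np.cross(y,z),y,z],1); T[:3,3]=P; return T
def row(G,T=None):
    T=pose() if T is None else T
    D=np.linalg.inv(T)@G
    return np.round(D[:3,3]/10,2).tolist(), np.round(np.degrees(R.from_matrix(D[:3,:3]).as_rotvec()),2).tolist()
E
python3 - <<'E'
from h import *
print(row(goalT([530,140,195],8.5)))
E
```

```text
([-44.77, -18.31, 3.59], [-27.17, -15.92, 59.62])
```

```bash
python3 -m crank '[-4.5,-1.8,0.4,-2.7,-1.6,6,-1,-9,-3.7,0.7,-5.4,-3.2,12,-1,-13.4,-5.5,1.1,-8.1,-4.8,18,-1,-18,-7.3,1.4,-11,-6.4,24,-1,-22.4,-9.1,1.8,-13.6,-8,30,-1,-27,-11,2.1,-16.3,-9.5,36,-1,-31.3,-12.8,2.5,-19,-11.1,42,-1,-36,-14.6,2.9,-21.7,-12.7,48,-1,-40.3,-16.5,3.2,-24.4,-14.3,54,-1,-44.8,-18.3,3.6,-27.2,-15.9,59.6,-1]'
python3 - <<'E'
from h import *
print(robot.sense()['time_s'], row(goalT([530,140,195],8.5)))
snap('wrist','w1')
E
```

```text
time_s: 1.15
position: [531.1, 138.2, 194.9]
tcp_rot: [1.796, 2.075, 0.56]
contact_force: [-0.1, 2.0, -0.1]
grip_width: 85.4
1.15 ([0.2, -0.07, -0.05], [0.14, 0.03, -0.25])
```

View pics/w1.png

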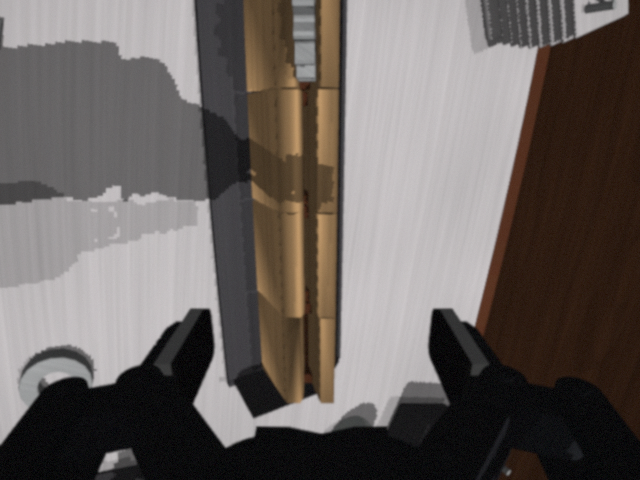

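Run:
```python
from h import *
np.set_printoptions(precision=1,suppress=True)
f=np.load('pics/w1.npz'); p=f['p']; crop(p,230,0,360,240,3,'pics/w1a.png');
a=cv2.resize(p[0:210,240:350,::-1],None,fx=3.7,fy=2.8,interpolation=cv2.INTER_CUBIC);b=cv2.resize(p[200:410,240:350,::-1],None,fx=3.7,fy=2.8,interpolation=cv2.INTER_CUBIC)
cv2.imwrite('pics/w1a.png',np.hstack([a,b]))
W=cloud('wrist',f['d'],f['T'])
# rack frame along slot: coordinates: u square to slot, v along row, w out of slot
yaw=np.radians(8.5); F=np.array([np.cos(yaw),np.sin(yaw),0]);Z=np.array([0,0,1.])
ux=np.cos(np.pi/6)*F+.5*Z; wz=-.5*F+np.cos(np.pi/6)*Z; vy=np.array([-np.sin(yaw),np.cos(yaw),0])
P=W[:410,200:360]; O=np.array([593,155,89.]); Q=np.stack([(P-O)@ux,(P-O)@vy,(P-O)@wz],-1)
for r in range(20,405,20):
    k=[(c+200,round(Q[r,c,0],1),round(Q[r,c,2],1)) for c in range(75,145,3) ]
    print(r,round(Q[r,100,1]),' '.join(f"{a}:{x:.0f}/{z:.0f}" for a,x,z in k))
```

```text
20 125 275:-31/-7 278:-29/-6 281:-27/-5 284:-25/-6 287:-23/-6 290:-21/-7 293:-19/-6 296:-16/22 299:-14/21 302:-12/21 305:-10/21 308:-9/22 311:-7/23 314:-5/22 317:-4/-14 320:-2/-8 323:0/-6 326:2/-6 329:4/-6 332:6/-6 335:8/-6 338:10/-7 341:16/-87 344:19/-88
40 114 275:nan/nan 278:-29/-6 281:-28/-6 284:-25/-5 287:-24/-6 290:-22/-6 293:-20/-6 296:-16/22 299:-14/21 302:-12/21 305:-11/22 308:-9/22 311:-7/20 314:-5/22 317:-4/-15 320:-2/-8 323:0/-8 326:2/-5 329:4/-7 332:6/-6 335:8/-6 338:10/-6 341:16/-88 344:19/-88
60 103 275:-32/-6 278:-30/-6 281:-28/-7 284:-26/-7 287:-24/-6 290:-22/-7 293:-20/-5 296:-16/17 299:-15/18 302:-13/17 305:-11/16 308:-9/18 311:-7/18 314:-5/18 317:-4/-13 320:-2/-6 323:0/-7 326:2/-6 329:4/-6 332:6/-7 335:8/-6 338:10/-5 341:16/-87 344:19/-86
80 94 275:-32/-7 278:-30/-6 281:-28/-6 284:-26/-6 287:-24/-6 290:-22/-6 293:-20/-6 296:-18/-10 299:-16/-14 302:-14/-15 305:-12/-13 308:-10/-13 311:-8/-15 314:-6/-15 317:-4/-12 320:-2/-7 323:0/-8 326:2/-6 329:4/-8 332:6/-6 335:8/-6 338:10/-6 341:16/-86 344:19/-88
100 81 275:-33/-8 278:-31/-7 281:-28/-6 284:-26/-6 287:-24/-6 290:-2
[... 3529 characters left out ...]
5:-18/-47 308:-15/-47 311:-12/-37 314:-9/-25 317:-6/-12 320:-3/-7 323:-0/-5 326:2/-7 329:5/-5 332:7/-6 335:13/-73 338:16/-75 341:22/-114 344:25/-116
380 -151 275:-46/-27 278:-42/-21 281:-38/-14 284:-35/-8 287:-32/-6 290:-29/-5 293:-27/-5 296:-24/-6 299:-22/-6 302:-19/-9 305:-18/-33 308:-15/-33 311:-12/-32 314:-9/-27 317:-6/-13 320:-3/-5 323:-0/-5 326:2/-5 329:5/-5 332:7/-6 335:14/-110 338:18/-114 341:22/-115 344:26/-116
400 -170 275:-44/-11 278:-42/-14 281:-39/-13 284:-36/-12 287:-33/-5 290:-30/-6 293:-28/-5 296:-25/-6 299:-22/-5 302:-20/-9 305:-21/-89 308:-18/-90 311:-14/-93 314:-11/-95 317:-7/-97 320:-3/-6 323:-1/-6 326:2/-4 329:5/-5 332:7/-5 335:15/-110 338:19/-112 341:22/-115 344:26/-117
```

View pics/w1a.png

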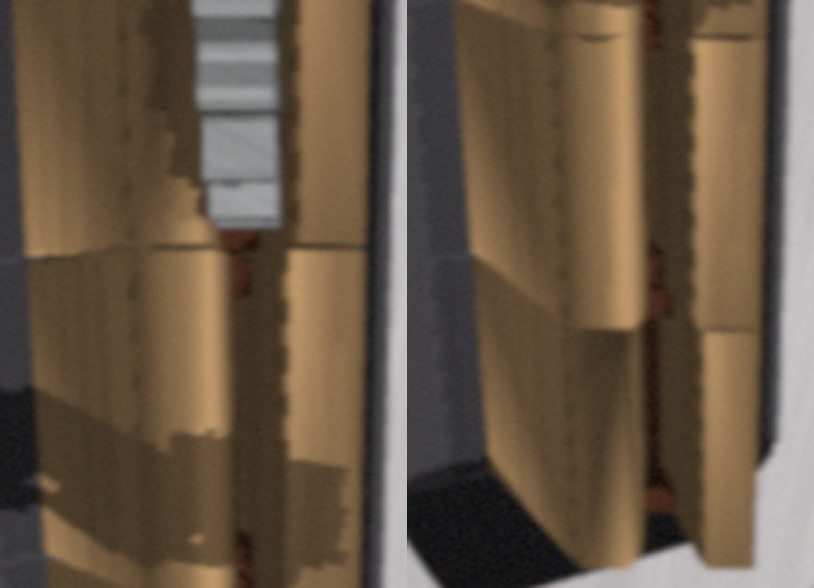

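The wrist view shows the stock wheel in slot 1 at (305,40). Slots 2 and 3 (rows 90–320) have the narrow dark gap, and slot 4 (rows 320–400) has the clearly wider one. So thick goes to slot 4 and thin to slot 3. Next I'll fit the rack frame precisely.

```bash
cat > rackfit.py <<'E'
from h import *
np.set_printoptions(precision=2,suppress=True)
def frame(yaw):
    yaw=np.radians(yaw);F=np.array([np.cos(yaw),np.sin(yaw),0]);Z=np.array([0,0,1.])
    return np.cos(np.pi/6)*F+.5*Z, np.array([-np.sin(yaw),np.cos(yaw),0]), -.5*F+np.cos(np.pi/6)*Z
if __name__=='__main__':
  f=np.load('pics/w1.npz');W=cloud('wrist',f['d'],f['T'])
  P=W[:405,230:345]; O=np.array([593,155,89.])
  m=np.ones(P.shape[:2],bool)
  # plane fit of top faces far side
  ux,vy,wz=frame(8.5)
  sel=P[100:400,92:102].reshape(-1,3); sel=sel[np.abs((sel-O)@wz+6)<2]
  c=sel.mean(0); n=np.linalg.svd(sel-c)[2][2]; n*=np.sign(n[2]); print('top plane normal',n,'expect',wz, 'tilt',np.degrees(np.arccos(n[2])))
  R_,L_,A,B=[],[],[],[]
  for r in range(5,400,3):
    q=P[r]-O; u=q@ux; v=q@vy; w=q@wz
    ok=np.where(np.abs(w+5.7)<1.8)[0]
    if len(ok)<10: continue
    R_.append((v[ok[-1]],u[ok[-1]])); L_.append((v[ok[0]],u[ok[0]]))
    g=np.argmax(np.diff(ok)); A.append((v[ok[g]],u[ok[g]])); B.append((v[ok[g+1]],u[ok[g+1]]))
  for nm,E in (('far',R_),('near',L_),('slotnear',A),('slotfar',B)):
    E=np.array(E); 
    for lo,hi in((-180,130),(-170,-92),(-85,-2),(2,85),(90,125)):
      e=E[(E[:,0]>lo)&(E[:,0]<hi)]
      if len(e)>3:
        k=np.polyfit(e[:,0],e[:,1],1); print(nm,(lo,hi),'slope deg',round(np.degrees(np.arctan(k[0])),2),'u at mid',round(np.median(e[:,1]),1),len(e))
  # v boundaries
E
python3 rackfit.py
```

```text
top plane normal [-0.49 -0.07  0.87] expect [-0.49 -0.07  0.87] tilt 29.783535045831897
far (-180, 130) slope deg 0.42 u at mid 9.3 125
far (-170, -92) slope deg 0.51 u at mid 8.3 25
far (-85, -2) slope deg 0.35 u at mid 9.0 33
far (2, 85) slope deg 0.38 u at mid 9.6 39
far (90, 125) slope deg -0.01 u at mid 10.2 18
near (-180, 130) slope deg 0.43 u at mid -32.6 125
near (-170, -92) slope deg 0.74 u at mid -33.6 26
near (-85, -2) slope deg -0.37 u at mid -33.0 33
near (2, 85) slope deg 0.4 u at mid -32.1 39
near (90, 125) slope deg -0.06 u at mid -32.0 18
slotnear (-180, 130) slope deg 0.35 u at mid -18.5 125
slotnear (-170, -92) slope deg 0.49 u at mid -20.4 26
slotnear (-85, -2) slope deg 0.18 u at mid -18.2 33
slotnear (2, 85) slope deg 0.79 u at mid -17.7 39
slotnear (90, 125) slope deg -1.4 u at mid -19.4 18
slotfar (-180, 130) slope deg 0.3 u at mid -4.0 125
slotfar (-170, -92) slope deg 0.27 u at mid -3.2 26
slotfar (-85, -2) slope deg 0.68 u at mid -4.9 33
slotfar (2, 85) slope deg 0.3 u at mid -4.2 39
slotfar (90, 125) slope deg -1.04 u at mid -1.7 18
```

Run:
```python
from rackfit import *
f=np.load('pics/w1.npz');W=cloud('wrist',f['d'],f['T']);O=np.array([593,155,89.]);ux,vy,wz=frame(8.1)
Q=np.stack([(W-O)@k for k in (ux,vy,wz)],-1)
for r in (86,88,90,211,213,215,316,318,320,398,400,402,404): print(r,Q[r,290:296].mean(0),Q[r,325:331].mean(0))
# dark-line detection along column
g=cv2.cvtColor(f['p'],cv2.COLOR_RGB2GRAY).astype(float)
for c in (290,328):
    for a,b in((80,96),(205,220),(310,325),(394,410)): print(c,a,g[a:b,c-2:c+3].mean(1).round().astype(int).tolist())
```

```text
86 [-21.02  89.65  -5.52] [nan nan nan]
88 [-22.15  89.41 -21.72] [  2.98  89.39 -21.33]
90 [-21.09  87.09  -5.87] [ 2.69 87.05 -5.29]
211 [-22.69   2.51  -5.14] [ 3.21  2.49 -5.28]
213 [-23.11  -0.35 -10.36] [  3.32  -0.31 -10.25]
215 [-22.78  -0.65  -5.55] [ 3.23 -0.6  -5.39]
316 [-24.67 -85.33  -5.23] [  3.82 -85.43  -5.45]
318 [-24.91 -88.56  -7.61] [  3.89 -88.72  -7.94]
320 [-24.79 -89.24  -5.57] [  3.84 -89.1   -5.38]
398 [ -26.78 -168.88   -5.66] [   4.44 -168.71   -5.52]
400 [ -26.87 -171.35   -5.91] [   4.46 -171.06   -5.64]
402 [ -26.91 -173.41   -5.7 ] [   4.47 -173.02   -5.31]
404 [ -33.87 -245.03  -82.57] [   7.03 -265.76 -105.63]
290 80 [132, 134, 135, 135, 135, 133, 119, 92, 79, 95, 115, 123, 124, 123, 124, 123]
290 205 [114, 114, 113, 114, 113, 112, 106, 94, 81, 86, 103, 113, 114, 113, 115]
290 310 [101, 100, 101, 100, 101, 98, 92, 77, 62, 58, 56, 58, 58, 56, 57]
290 394 [80, 81, 82, 83, 83, 84, 86, 84, 84, 97, 131, 165, 181, 185, 186, 185]
328 80 [102, 102, 101, 100, 101, 99, 88, 71, 73, 96, 115, 123, 124, 124, 124, 124]
328 205 [104, 104, 104, 104, 103, 102, 94, 78, 71, 89, 112, 121, 122, 121, 120]
328 310 [105, 104, 105, 103, 103, 101, 96, 91, 97, 112, 119, 122, 122, 122, 122]
328 394 [104, 102, 103, 102, 101, 101, 100, 105, 124, 155, 179, 188, 189, 188, 188, 189]
```

Run:
```python
from h import *
print(row(goalT([385,-160,175],0)))
```

```text
([-27.11, -17.15, -7.77], [0.29, -3.82, 6.72])
```

```bash
python3 -m crank '[-3.4,-2.1,-1,0,-0.5,0.8,-1,-6.8,-4.3,-2,0,-1,1.7,-1,-10.2,-6.4,-2.9,0,-1.5,2.5,-1,-13.6,-8.6,-3.9,0,-2,3.4,-1,-17,-10.7,-4.9,0,-2.4,4.2,-1,-20.4,-12.9,-5.9,0,-2.9,5,-1,-23.8,-15,-6.8,0,-3.4,5.9,-1,-27.1,-17.2,-7.8,0,-3.8,6.7,-1,-27.1,-17.2,-7.8,0,-3.8,6.7,-1,-27.1,-17.2,-7.8,0,-3.8,6.7,-1]'
python3 - <<'E'
from h import *
np.set_printoptions(precision=2,suppress=True)
p,d,T=snap('wrist','w2'); W=cloud('wrist',d,T)
np.save('pics/w2W.npy',W)
E
```

```text
time_s: 2.2
position: [383.7, -161.0, 174.8]
tcp_rot: [1.928, 1.921, 0.521]
contact_force: [0.4, 0.7, 0.2]
grip_width: 85.5
```

View pics/w2.png

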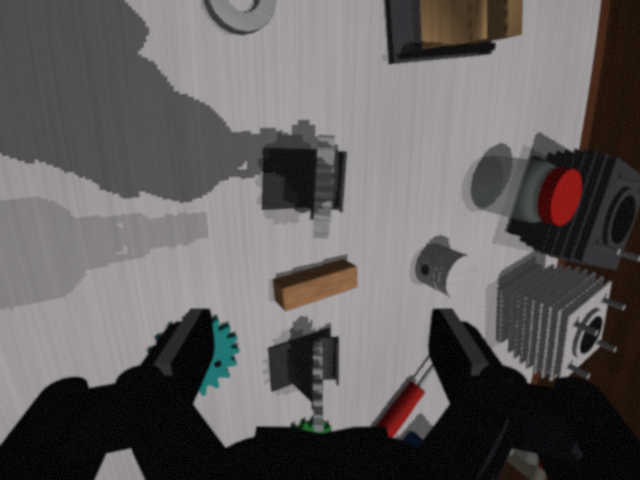

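Wrist view: the wheel at (325,185) is clearly thicker, and the one at (318,380) thinner, which agrees with the tooth counts. Next I'll fit both wheels.

Run:
```python
from rackfit import *
W=np.load('pics/w2W.npy')
from scipy.optimize import least_squares
for nm,(r0,r1,c0,c1),C0 in (('thick',(125,245,300,345),[460,-135,52]),('thin',(320,440,295,345),[455,-322,52])):
    P=W[r0:r1,c0:c1].reshape(-1,3); P=P[~np.isnan(P).any(1)]
    C0=np.array(C0,float); best=None
    for yaw in np.arange(-14,14.1,.5):
        ux,vy,wz=frame(yaw); q=P-C0; u,v,w=q@ux,q@vy,q@wz
        s=(w>15)&(np.hypot(v,w)<46)&(np.hypot(v,w)>28)&(abs(u)<30)
        us=u[s]; sp=np.percentile(us,96)-np.percentile(us,4)
        if best is None or sp<best[0]: best=(sp,yaw,s.sum(),np.percentile(us,2),np.percentile(us,98),v[s].min(),v[s].max(),w[s].max())
        if yaw%4==0: print(nm,yaw,round(sp,1))
    print(nm,np.array(best))
    ux,vy,wz=frame(best[1]);q=P-C0;u,v,w=q@ux,q@vy,q@wz
    s=(w>10)&(abs(u-(best[3]+best[4])/2)<8)
    # circle fit on outermost
    a=np.degrees(np.arctan2(v[s],w[s])); r=np.hypot(v[s],w[s])
    print([(int(k),round(np.percentile(r[(a>k-10)&(a<k+10)],95),1)) for k in range(-60,61,20) if ((a>k-10)&(a<k+10)).sum()>5])
```

```text
thick -12.0 14.3
thick -8.0 11.9
thick -4.0 11.0
thick 0.0 12.1
thick 4.0 14.3
thick 8.0 17.0
thick 12.0 19.5
thick [  11.     -4.   1256.     -8.17    3.32  -33.35   30.9    36.58]
[(-60, np.float64(38.3)), (-40, np.float64(37.0)), (-20, np.float64(36.6)), (0, np.float64(35.7)), (20, np.float64(35.5)), (40, np.float64(34.4)), (60, np.float64(36.4))]
thin -12.0 13.8
thin -8.0 11.2
thin -4.0 8.2
thin 0.0 6.3
thin 4.0 7.6
thin 8.0 9.5
thin 12.0 11.7
thin [  6.12  -0.5  423.    -6.79   0.87 -27.07  33.57  35.4 ]
[(-40, np.float64(36.0)), (-20, np.float64(34.9)), (0, np.float64(34.6)), (20, np.float64(34.7)), (40, np.float64(278.4)), (60, np.float64(36.6))]
```

```bash
cat >> rackfit.py <<'E'
def pt(C,yaw,u,v,w):
    ux,vy,wz=frame(yaw); return np.array(C,float)+u*ux+v*vy+w*wz
THK=pt([460,-135,52],-4,-2.4,-1.2,-4); THN=pt([455,-322,52],-.5,-3,0,-5)
O=np.array([593,155,89.]); PL={k:pt(O,8.1,-11.4,v,-7.5) for k,v in((4,-131),(3,-43.2),(2,44.5))}
E
python3 - <<'E'
from rackfit import *
print(THK,THN,PL)
print(row(goalT(pt(THK,-4,0,0,70),-4)))
print('then', row(goalT(pt(THK,-4,0,0,9),-4),goalT(pt(THK,-4,0,0,70),-4)))
E
```

```text
[ 459.84 -136.19   47.34] [ 454.9  -322.     46.17] {4: array([605.4 ,  24.44,  76.8 ]), 3: array([593.03, 111.37,  76.8 ]), 2: array([580.67, 198.19,  76.8 ])}
([2.61, 0.13, 7.83], [0.27, -2.06, 3.42])
then ([0.0, -0.0, 6.1], [0.0, 0.0, -0.0])
```

```bash
python3 -m crank '[1.3,0.1,2.6,0.1,-1,1.7,-1,2.6,0.1,5.2,0.3,-2.1,3.4,-1,2.6,0.1,7.8,0.3,-2.1,3.4,-1,2.6,0.1,7.8,0.3,-2.1,3.4,-1,2.6,0.1,7.8,0.3,-2.1,3.4,-1,2.6,0.1,7.8,0.3,-2.1,3.4,-1,2.6,0.1,7.8,0.3,-2.1,3.4,-1,2.6,0.1,7.8,0.3,-2.1,3.4,-1,2.6,0.1,7.8,0.3,-2.1,3.4,-1,2.6,0.1,7.8,0.3,-2.1,3.4,-1]'
python3 - <<'E'
from rackfit import *
p,d,T=snap('wrist','w3')
print(row(goalT(pt(THK,-4,0,0,9),-4),T))
q=p.copy()
for C in (THK,pt(THK,-4,0,0,40),pt(THK,-4,6,0,40),pt(THK,-4,-6,0,40)):
    u,v=proj('wrist',C,T)[0]; cv2.circle(q,(int(u),int(v)),2,(255,0,0),-1)
cv2.imwrite('pics/w3m.png',q[:,:,::-1])
E
```

```text
time_s: 3.25
position: [424.5, -134.2, 108.5]
tcp_rot: [1.986, 1.851, 0.495]
contact_force: [0.1, 0.3, -0.1]
grip_width: 85.3
([0.05, 0.01, 6.16], [0.02, 0.08, -0.01])
```

View pics/w3m.png

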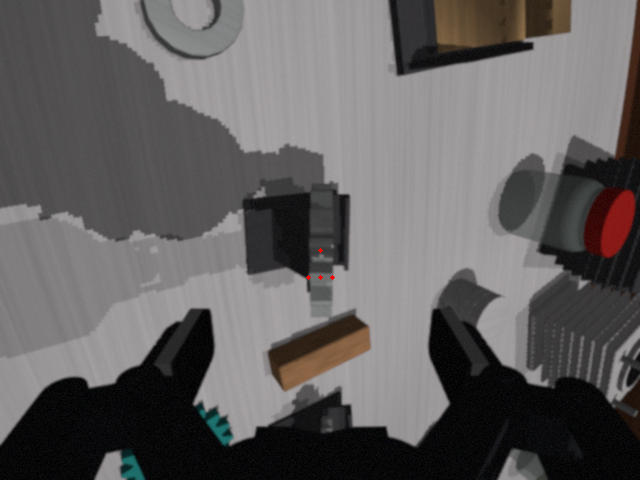

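```bash
cat >> rackfit.py <<'E'
def wheelfit(W,box,C,yaw,rng=5):
    r0,r1,c0,c1=box; P=W[r0:r1,c0:c1].reshape(-1,3); P=P[~np.isnan(P).any(1)]; best=None
    for y in np.arange(yaw-rng,yaw+rng+.1,.5):
        ux,vy,wz=frame(y); q=P-C; u,v,w=q@ux,q@vy,q@wz
        s=(w>8)&(np.hypot(v,w)<47)&(np.hypot(v,w)>28)&(abs(u)<14)
        a,b=np.percentile(u[s],[3,97])
        if best is None or b-a<best[0]: best=(b-a,y,(a+b)/2,v[s],w[s])
    sp,y,uc,v,w=best; a=np.degrees(np.arctan2(v,w)); r=np.hypot(v,w); pts=[]
    for k in range(-75,76,10):
        m=(a>k-5)&(a<k+5)
        if m.sum()>8:
            rr=np.percentile(r[m],93); pts.append((rr*np.sin(np.radians(k)),rr*np.cos(np.radians(k))))
    pts=np.array(pts)
    from scipy.optimize import least_squares
    o=least_squares(lambda x:np.hypot(pts[:,0]-x[0],pts[:,1]-x[1])-39.5,[0,0],loss='soft_l1')
    print('thick',sp,'yaw',y,'u',uc,'v,w',o.x,'res',o.fun)
    return y,uc,o.x
E
python3 - <<'E'
from rackfit import *
f=np.load('pics/w3.npz'); W=cloud('wrist',f['d'],f['T'])
wheelfit(W,(170,330,300,345),THK,-4)
f=np.load('pics/w2.npz'); W=cloud('wrist',f['d'],f['T'])
wheelfit(W,(125,245,300,345),THK,-4)
E
```

```text
thick 11.363470222231289 yaw -4.5 u 0.05484287525450382 v,w [-0.54 -0.74] res [ 0.39 -0.28  0.43 -4.26  1.07  0.47 -4.41  1.15 -2.02  0.37  1.07 -3.97
  0.67]
thick 11.216661287667213 yaw -4.5 u -0.008837194316043018 v,w [-0.15 -0.64] res [ 0.24  0.56 -0.44  0.81 -4.53  0.75  0.46 -4.09  0.81 -4.81 -0.04  0.9
  0.44]
```

```bash
python3 -m crank '[0,0,1.5,0,0,-0.2,-1,0,0,3,0,0,-0.4,-1,0,0,4.5,0,0,-0.4,-1,0,0,6.1,0,0,-0.4,-1,0,0,6.1,0,0,-0.4,-1,0,0,6.1,0,0,-0.4,0.5,0,0,6.1,0,0,-0.4,1,0,0,6.1,0,0,-0.4,1,0,0,6.1,0,0,-0.4,1,0,0,6.1,0,0,-0.4,1]' 80
python3 -m crank '[0,0,0,0,0,0,1,0,0,0,0,0,0,1,0,0,-1,0,0,0,1,0,0,-2,0,0,0,1,0,0,-3.5,0,0,0,1,0,0,-5,0,0,0,1,0,0,-6.5,0,0,0,1,0,0,-8,0,0,0,1,0,0,-8,0,0,0,1,0,0,-8,0,0,0,1]' 80
```

```text
time_s: 4.3
position: [455.0, -136.4, 56.0]
tcp_rot: [1.978, 1.857, 0.493]
contact_force: [-0.5, 0.0, 0.3]
grip_width: 11.9
time_s: 5.3
position: [414.3, -133.3, 124.4]
tcp_rot: [1.98, 1.858, 0.492]
contact_force: [0.3, 0.2, -5.1]
grip_width: 10.7
```

Run:
```python
from rackfit import *
p,d,T=snap('wrist','w4'); crop(p,200,200,440,440,2,'pics/w4c.png')
np.savez('pics/w4.npz',p=p,d=d,T=T)
W=cloud('wrist',d,T); Ti=np.linalg.inv(T)
# wheel in tool coordinates
L=W@Ti[:3,:3].T+Ti[:3,3]
m=(L[...,2]>-45)&(L[...,2]<55)&(abs(L[...,1])<15)&(abs(L[...,0])<50)
rr,cc=np.where(m); print(rr.min(),rr.max(),cc.min(),cc.max())
for r in range(rr.min(),rr.max(),6):
    k=m[r]; print(r,L[r][k].mean(0),np.percentile(L[r][k][:,1],[3,97]))
```

```text
208 396 271 369
208 [39.24  0.2  18.76] [-5.37  5.75]
214 [37.22  0.19 16.05] [-5.32  5.73]
220 [38.73  0.22  0.92] [-5.17  5.59]
226 [36.58  0.22 -0.16] [-5.13  5.57]
232 [34.2   0.21 -0.47] [-5.18  5.61]
238 [31.92  0.21 -1.13] [-5.17  5.56]
244 [29.59  0.21 -1.66] [-5.17  5.6 ]
250 [ 31.62   0.41 -14.11] [-5.05  5.89]
256 [ 29.78   0.23 -15.4 ] [-5.4   5.84]
262 [ 27.02   0.22 -14.33] [-5.1   5.57]
268 [ 24.47   0.22 -13.93] [-5.19  5.61]
274 [ 21.66   0.22 -13.04] [-5.22  5.69]
280 [ 19.65   0.22 -14.01] [-5.21  5.62]
286 [ 19.05   0.17 -17.92] [-5.09  5.55]
292 [ 19.31   0.22 -23.33] [-5.24  5.65]
298 [ 14.36   0.41 -18.29] [-10.35  11.16]
304 [ 12.97   0.35 -20.31] [-10.38  11.13]
310 [  9.65  -0.01 -18.77] [-13.98  13.96]
316 [  8.17   0.02 -20.6 ] [-13.98  14.06]
322 [  7.44  -0.29 -23.6 ] [-13.83  13.57]
328 [  7.31   0.04 -27.42] [-13.75  13.83]
334 [  7.02   0.04 -30.8 ] [-14.08  14.09]
340 [  7.74   0.08 -35.53] [-13.92  14.02]
346 [  5.69   0.36 -35.94] [-10.06  10.83]
352 [ -3.01   0.39 -26.92] [-6.64  7.4 ]
358 [ -4.82   0.4  -27.99] [-6.51  7.29]
364 [ -7.4    0.54 -28.03] [-6.14  7.11]
370 [ -9.56   0.4  -28.65] [-6.18  6.99]
376 [-11.59   0.39 -29.45] [-6.23  7.07]
382 [-19.6    0.42 -22.93] [-6.3   7.22]
388 [-22.62   0.25 -22.77] [-6.33  7.13]
394 [ -7.78   0.37 -43.3 ] [-6.08  6.81]
```

View pics/w4.png

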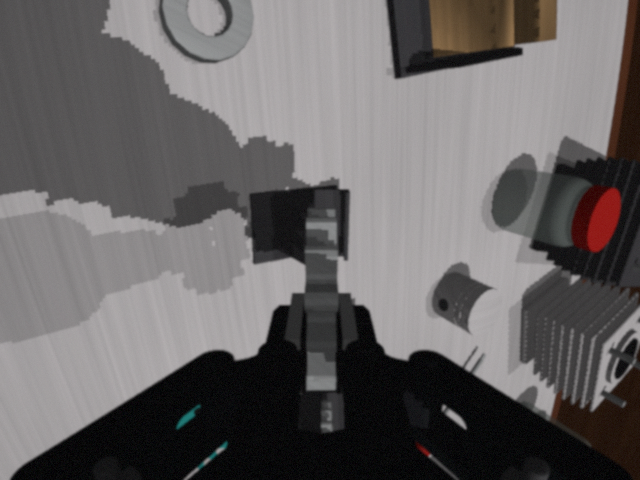

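Run:
```python
from rackfit import *
print(row(goalT(pt(PL[4],8.1,0,0,75+9),8.1)))
```

```text
([16.1, 13.38, 4.69], [-0.09, 6.11, -10.1])
```

```bash
python3 -m crank '[2,1.5,-1.5,0,1,-1.5,1,5,4,-2.5,0,2,-3,1,8,6.5,-1,0,3,-5,1,11,9,1,0,4,-7,1,13.5,11.2,3,0,5,-8.5,1,16.1,13.4,4.7,0,6.1,-10.1,1,16.1,13.4,4.7,0,6.1,-10.1,1,16.1,13.4,4.7,0,6.1,-10.1,1,16.1,13.4,4.7,0,6.1,-10.1,1,16.1,13.4,4.7,0,6.1,-10.1,1]' 80
python3 - <<'E'
from rackfit import *
p,d,T=snap('wrist','w5')
print(row(goalT(pt(PL[4],8.1,0,0,75+9),8.1),T))
W=cloud('wrist',d,T);ux,vy,wz=frame(8.1);Q=np.stack([(W-O)@k for k in (ux,vy,wz)],-1)
for r in range(60,300,15):
    ok=[c for c in range(230,380) if abs(Q[r,c,2]+5.6)<1.8]
    if len(ok)>8:
        g=int(np.argmax(np.diff(ok))); print(r,'v',round(Q[r,ok[0],1]),'edges',[round(float(Q[r,c,0]),1) for c in (ok[0],ok[g],ok[g+1],ok[-1])],[ok[0],ok[g],ok[g+1],ok[-1]])
E
```

```text
time_s: 6.35
position: [562.8, 18.0, 148.7]
tcp_rot: [1.802, 2.074, 0.552]
contact_force: [-1.0, -0.6, -4.9]
grip_width: 10.5
([0.04, 0.13, -0.02], [-0.19, 0.02, -0.07])
60 v -24 edges [-33.2, -17.6, -4.4, 9.8] [284, 312, 336, 362]
75 v -32 edges [-32.0, -17.7, -4.3, 9.5] [286, 312, 336, 361]
90 v -39 edges [-32.3, -17.2, -4.8, 9.8] [286, 313, 335, 361]
105 v -48 edges [-33.2, -17.2, -4.7, 9.4] [285, 313, 335, 360]
120 v -56 edges [-32.9, -17.9, -4.1, 9.0] [286, 312, 336, 359]
135 v -64 edges [-31.9, -18.5, -4.6, 9.7] [288, 311, 335, 360]
150 v -73 edges [-32.0, -18.6, -5.1, 9.5] [288, 311, 334, 359]
165 v -82 edges [-32.3, -18.1, -3.9, 9.7] [288, 312, 336, 359]
180 v -91 edges [-32.6, -20.0, -2.6, 9.4] [288, 309, 338, 358]
195 v -100 edges [-32.8, -20.6, -2.4, 9.7] [288, 308, 338, 358]
210 v -109 edges [-32.4, -21.9, -2.3, 9.3] [289, 306, 338, 357]
225 v -119 edges [-32.7, -22.7, -2.2, 9.6] [289, 305, 338, 357]
240 v -129 edges [-33.0, -22.8, -2.1, 9.2] [289, 305, 338, 356]
255 v -139 edges [-33.3, -24.3, -2.0, 9.5] [289, 303, 338, 356]
270 v -149 edges [-33.6, -23.8, -1.9, 9.1] [289, 304, 338, 355]
285 v -160 edges [-33.3, -24.0, -2.3, 9.5] [290, 304, 337, 355]
```

View pics/w5.png

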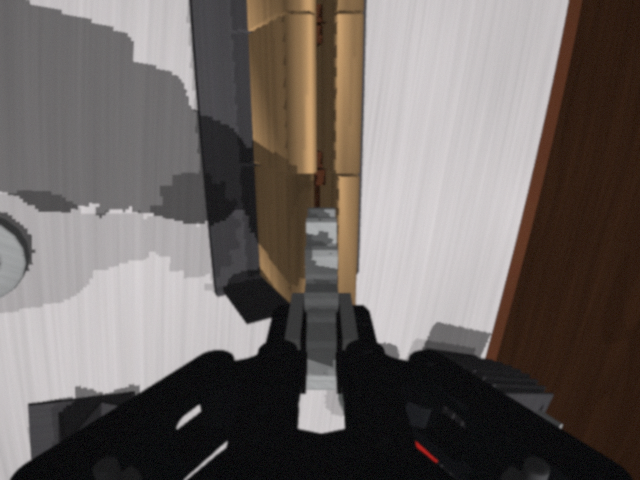

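```bash
python3 -m crank '[0,0.13,0,-0.2,0,0,1,0,0.13,1,-0.2,0,0,1,0,0.13,2,-0.2,0,0,1,0,0.13,3,-0.2,0,0,1,0,0.13,3.3,-0.2,0,0,1,0,0.13,3.6,-0.2,0,0,1,0,0.13,3.9,-0.2,0,0,1,0,0.13,4.2,-0.2,0,0,1,0,0.13,4.4,-0.2,0,0,1,0,0.13,4.4,-0.2,0,0,1]' 80
python3 - <<'E'
from rackfit import *
p,d,T=snap('wrist','w6')
print(row(goalT(pt(PL[4],8.1,0,0,9),8.1),T), robot.sense()['moment']); crop(p,220,120,400,320,3,'pics/w6c.png')
E
```

```text
time_s: 7.4
position: [585.9, 21.2, 111.5]
tcp_rot: [1.8, 2.072, 0.556]
contact_force: [-0.0, -0.6, -4.0]
grip_width: 10.8
([0.05, -0.03, 3.09], [0.05, 0.03, -0.07]) [-0.1   1.   -0.04]
```

View pics/w6c.png

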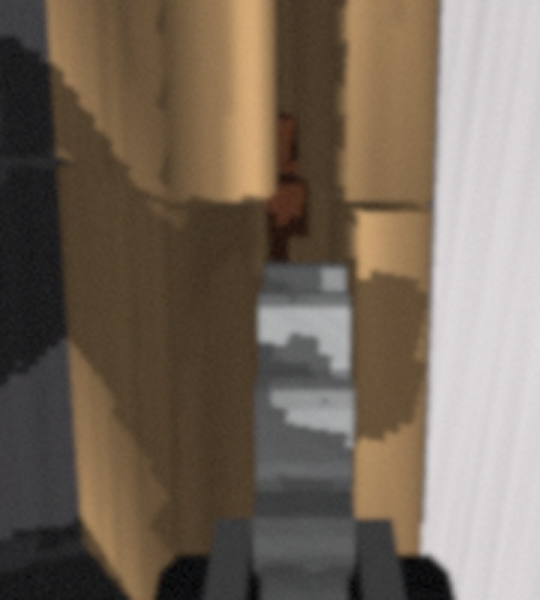

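Already 31 mm from home with no extra force, so the wheel is in the slot. I'll continue.

```bash
python3 -m crank '[0,0,0.3,0,0,0,1,0,0,0.6,0,0,0,1,0,0,0.9,0,0,0,1,0,0,1.2,0,0,0,1,0,0,1.5,0,0,0,1,0,0,1.8,0,0,0,1,0,0,2.1,0,0,0,1,0,0,2.4,0,0,0,1,0,0,2.7,0,0,0,1,0,0,2.8,0,0,0,1]' 80
python3 - <<'E'
from rackfit import *
T=pose()
print(row(goalT(pt(PL[4],8.1,0,0,9),8.1),T), robot.sense()['moment'])
E
```

```text
time_s: 8.45
position: [599.8, 23.1, 87.0]
tcp_rot: [1.8, 2.072, 0.556]
contact_force: [0.3, 0.5, -4.0]
grip_width: 10.9
([0.05, -0.01, 0.27], [0.03, 0.03, -0.07]) [-0.13  0.99  0.04]
```

```bash
python3 -m crank '[0,0,0.1,0,0,0,1,0,0,0.2,0,0,0,1,0,0,0.25,0,0,0,1,0,0,0.3,0,0,0,1,0,0,0.3,0,0,0,1,0,0,0.3,0,0,0,1,0,0,0.3,0,0,0,1,0,0,0.3,0,0,0,1,0,0,0.3,0,0,0,1,0,0,0.3,0,0,0,1]' 80
python3 - <<'E'
from rackfit import *
T=pose()
print(row(goalT(pt(PL[4],8.1,0,0,9),8.1),T), robot.sense()['contact_force'])
E
```

```text
time_s: 9.45
position: [600.7, 23.2, 85.5]
tcp_rot: [1.8, 2.071, 0.556]
contact_force: [-10.2, -0.1, 6.8]
grip_width: 10.5
([0.06, -0.02, 0.09], [0.07, 0.03, -0.08]) [-10.21  -0.06   6.83]
```

```bash
python3 -m crank '[0,0,-0.1,0,0,0,0.5,0,0,-0.1,0,0,0,0.2,0,0,-0.1,0,0,0,0,0,0,-0.1,0,0,0,-0.2,0,0,-0.1,0,0,0,-0.2,0,0,-1,0,0,0,-0.2,0,0,-3,0,0,0,-0.2,0,0,-5,0,0,0,-0.2,0,0,-7,0,0,0,-0.2,0,0,-9,0,0,0,-0.2]'
python3 - <<'E'
from rackfit import *
p,d,T=snap('wrist','w7')
W=cloud('wrist',d,T)
wheelfit(W,(150,330,290,350),PL[4],8.1,3)
q=p.copy()
cv2.imwrite('pics/w7.png',q[:,:,::-1])
E
```

```text
time_s: 10.45
position: [555.4, 16.9, 164.5]
tcp_rot: [1.8, 2.071, 0.557]
contact_force: [-0.3, 0.7, -0.8]
grip_width: 51.2
thick 11.154171832038413 yaw 8.6 u -0.9855310851933705 v,w [-0.45 -0.83] res [ 0.19 -0.25  0.48 -3.56  0.86  0.76 -4.59  1.12 -1.02  0.06  1.2  -3.89
  0.56]
```

View pics/w7.png

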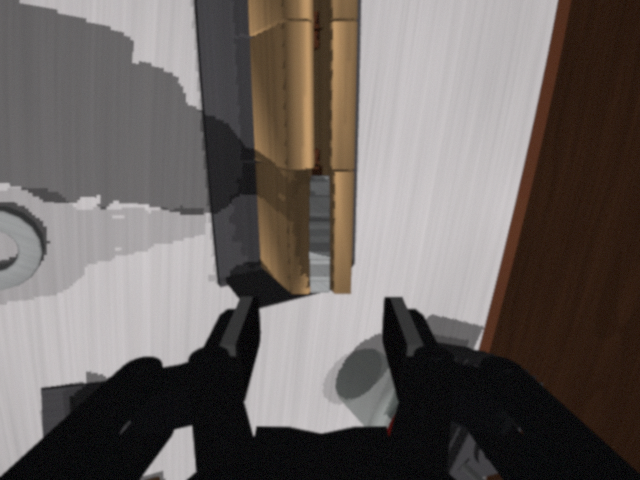

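The thick wheel sits fully home in slot 4, with its fitted centre within about 1.4 mm of the place. In the picture it is at (320,235), below the mouth edges. Next is the thin wheel.

Run:
```python
from rackfit import *
print(row(goalT(pt(THN,-.5,0,0,95),-.5)))
```

```text
([-31.43, -18.74, -6.42], [0.31, -4.25, 7.37])
```

```bash
python3 -m crank '[-2,-3.5,-1.5,0,-0.5,0.8,-1,-6,-6,-2.5,0,-1,1.7,-1,-10.2,-8.5,-3.5,0,-1.5,2.5,-1,-14.5,-11,-4.5,0,-2,3.4,-1,-18.7,-13,-5,0,-2.5,4.4,-1,-23,-15,-5.5,0,-3.1,5.4,-1,-27.5,-17,-6,0,-3.7,6.4,-1,-31.4,-18.7,-6.4,0.3,-4.2,7.4,-1,-31.4,-18.7,-6.4,0.3,-4.2,7.4,-1,-31.4,-18.7,-6.4,0.3,-4.2,7.4,-1]'
python3 - <<'E'
from rackfit import *
p,d,T=snap('wrist','w8')
W=cloud('wrist',d,T)
u,v=proj('wrist',THN,T)[0].astype(int); print(u,v)
y,uc,x=wheelfit(W,(v-80,v+80,u-25,u+25),THN,-.5)
print(row(goalT(pt(THN,-.5,0,0,9),-.5),T))
C=pt(THN,y,uc,x[0],x[1]);print(C)
print(row(goalT(pt(C,y,0,0,9),y),T))
E
```

```text
time_s: 11.5
position: [407.3, -322.0, 128.1]
tcp_rot: [1.938, 1.916, 0.515]
contact_force: [0.1, 0.6, -0.9]
grip_width: 85.5
320 237
thick 7.378296271265266 yaw 0.0 u -0.1481089159394382 v,w [-1.36 -0.29] res [ 0.14 -0.28  0.22 -0.38  0.72 -0.57  0.73 -0.9   0.47 -0.85  0.43  0.05
  0.18  0.13 -0.29]
([0.04, 0.03, 8.58], [-0.02, -0.03, -0.17])
[ 454.92 -323.36   45.84]
([-0.1, 0.01, 8.61], [-0.02, 0.22, -0.6])
```

View pics/w8.png

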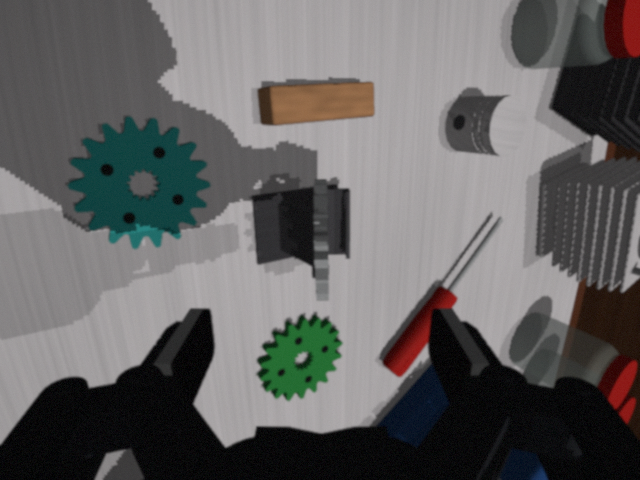

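The thin grey wheel at (321,240) has a fitted thickness of about 8 mm. The flat turquoise (140,180) and green (300,355) look-alikes are clear of the fingers.

```bash
python3 -m crank '[-0.1,0,2,0,0.2,-0.5,-1,-0.1,0,4,0,0.2,-0.5,-1,-0.1,0,6,0,0.2,-0.5,-1,-0.1,0,7.5,0,0.2,-0.5,-1,-0.1,0,8.6,0,0.2,-0.5,-1,-0.1,0,8.6,0,0.2,-0.5,-1,-0.1,0,8.6,0,0.2,-0.5,0.5,-0.1,0,8.6,0,0.2,-0.5,1,-0.1,0,8.6,0,0.2,-0.5,1,-0.1,0,8.6,0,0.2,-0.5,1]' 80
python3 -m crank '[0,0,0,0,0,0,1,0,0,0,0,0,0,1,0,0,0,0,0,0,1,0,0,-1,0,0,0,1,0,0,-2.5,0,0,0,1,0,0,-4,0,0,0,1,0,0,-6,0,0,0,1,0,0,-8,0,0,0,1,0,0,-10,0,0,0,1,0,0,-10,0,0,0,1]' 80
python3 - <<'E'
from rackfit import *
p,d,T=snap('wrist','w9')
W=cloud('wrist',d,T); Ti=np.linalg.inv(T)
L=W@Ti[:3,:3].T+Ti[:3,3]
m=(L[...,2]>-25)&(L[...,2]<55)&(abs(L[...,1])<8)&(L[...,0]<50)&(L[...,0]>14)
A=L[m]; x,z=A[:,0],A[:,2]; a=np.degrees(np.arctan2(x,9-z)); r=np.hypot(x,9-z)
print([(k,round(np.percentile(r[abs(a-k)<5],95),1)) for k in range(20,120,10) if (abs(a-k)<5).sum()>5], np.percentile(A[:,1],[3,97]))
print(row(goalT(pt(PL[3],8.1,0,0,75+9),8.1),T))
E
```

```text
time_s: 12.55
position: [450.5, -322.5, 54.3]
tcp_rot: [1.927, 1.926, 0.517]
contact_force: [-0.0, -0.1, 0.1]
grip_width: 28.1
time_s: 13.55
position: [399.9, -323.3, 142.8]
tcp_rot: [1.926, 1.924, 0.514]
contact_force: [1.1, -1.2, -2.5]
grip_width: 6.7
[(20, np.float64(36.7)), (30, np.float64(33.5)), (40, np.float64(39.0)), (50, np.float64(33.2)), (60, np.float64(38.9)), (70, np.float64(35.0)), (80, np.float64(39.1)), (100, np.float64(39.6))] [-3.67  3.86]
([42.91, 13.43, 6.88], [0.07, 4.23, -7.04])
```

View pics/w9.png

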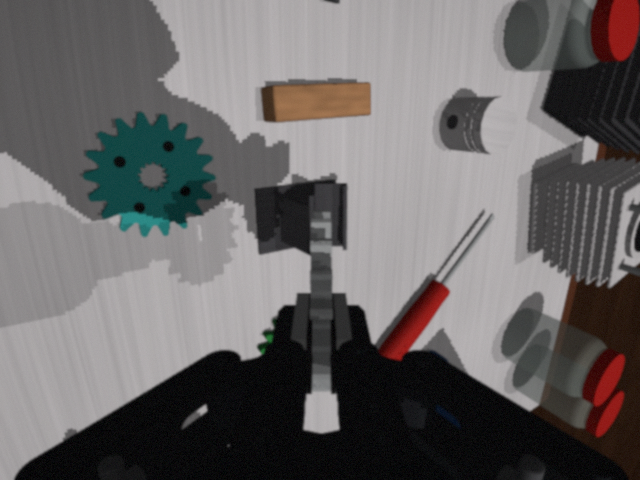

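```bash
python3 -m crank '[3,1.5,-2,0,0.4,-0.7,1,7.5,3,-2.5,0,0.8,-1.4,1,12,4.5,-2.5,0,1.3,-2.1,1,16.5,6,-2,0,1.7,-2.8,1,21,7.5,-1.5,0,2.1,-3.5,1,25.5,9,-0.5,0,2.5,-4.2,1,30,10.5,0.5,0,2.9,-4.9,1,34.5,11.7,1.5,0,3.4,-5.6,1,39,12.8,2.5,0,3.8,-6.3,1,42.9,13.4,3.4,0,4.2,-7,1]' 80
python3 -m crank '[0,0,0,0,0,0,1,0,0,0,0,0,0,1,0,0,0,0,0,0,1,0,0,0,0,0,0,1,0,0,0,0,0,0,1,0,0,0,0,0,0,1,0,0,0,0,0,0,1,0,0,0,0,0,0,1,0,0,0,0,0,0,1,0,0,0,0,0,0,1]' 80
python3 - <<'E'
from rackfit import *
p,d,T=snap('wrist','w10')
print(row(goalT(pt(PL[3],8.1,0,0,9),8.1),T))
W=cloud('wrist',d,T);ux,vy,wz=frame(8.1);Q=np.stack([(W-O)@k for k in (ux,vy,wz)],-1)
for r in range(90,300,15):
    ok=[c for c in range(230,380) if abs(Q[r,c,2]+5.6)<1.8]
    if len(ok)>8:
        g=int(np.argmax(np.diff(ok))); print(r,'v',round(Q[r,ok[0],1]),'edges',[round(float(Q[r,c,0]),1) for c in (ok[0],ok[g],ok[g+1],ok[-1])])
E
```

```text
time_s: 14.6
position: [533.4, 108.9, 177.2]
tcp_rot: [1.798, 2.076, 0.556]
contact_force: [1.0, -1.1, -3.0]
grip_width: 6.7
time_s: 15.6
position: [533.4, 108.9, 177.2]
tcp_rot: [1.798, 2.076, 0.557]
contact_force: [-0.1, 0.7, -2.9]
grip_width: 6.6
([-0.62, 0.13, 10.76], [-0.06, -0.13, 0.07])
90 v 57 edges [-31.8, -17.1, -4.2, 9.8]
105 v 48 edges [-32.2, -17.8, -4.1, 9.5]
120 v 38 edges [-33.0, -17.9, -4.7, 9.0]
135 v 28 edges [-32.5, -17.9, -4.6, 9.4]
150 v 19 edges [-32.1, -17.9, -3.9, 9.6]
165 v 9 edges [-31.5, -18.0, -4.4, 9.1]
180 v -2 edges [-32.5, -18.0, -5.0, 9.4]
195 v -12 edges [-32.7, -18.1, -4.2, 9.7]
210 v -23 edges [-33.0, -19.6, -4.8, 9.2]
225 v -34 edges [-33.3, -20.3, -4.7, 9.5]
240 v -45 edges [-32.7, -21.1, -3.9, 9.1]
255 v -57 edges [-33.8, -21.2, -4.5, 9.4]
270 v -69 edges [-33.3, -21.3, -4.3, 9.0]
285 v -81 edges [-33.6, -21.4, -4.2, 9.2]
```

View pics/w10.png

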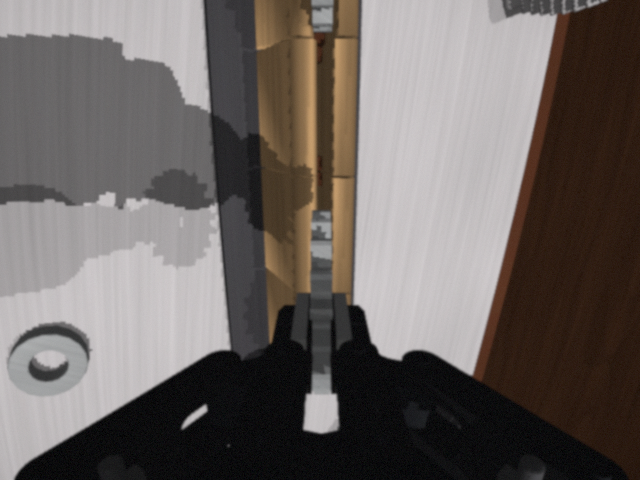

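```bash
python3 -m crank '[-0.6,0.14,1,0,0,0,1,-0.6,0.14,2,0,0,0,1,-0.6,0.14,3,0,0,0,1,-0.6,0.14,4,0,0,0,1,-0.6,0.14,5,0,0,0,1,-0.6,0.14,6,0,0,0,1,-0.6,0.14,6.5,0,0,0,1,-0.6,0.14,7,0,0,0,1,-0.6,0.14,7.3,0,0,0,1,-0.6,0.14,7.6,0,0,0,1]' 80
python3 - <<'E'
from rackfit import *
p,d,T=snap('wrist','w11')
print(row(goalT(pt(PL[3],8.1,0,0,9),8.1),T), robot.sense()['moment']); crop(p,220,120,400,320,3,'pics/w11c.png')
E
```

```text
time_s: 16.65
position: [573.2, 108.7, 112.1]
tcp_rot: [1.798, 2.076, 0.557]
contact_force: [-0.3, 0.5, -3.1]
grip_width: 6.5
([-0.03, -0.03, 3.15], [-0.04, -0.13, 0.08]) [-0.11  0.83 -0.04]
```

View pics/w11c.png

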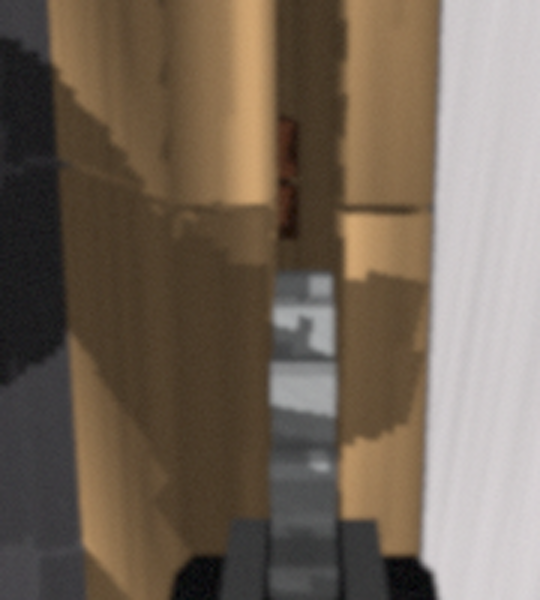

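The thin wheel is entering slot 3 with no contact force (crop: it sits between the mouth edges at (275–335, 270)). I'll continue to the floor.

```bash
python3 -m crank '[0,0,0.4,0,0,0,1,0,0,0.8,0,0,0,1,0,0,1.2,0,0,0,1,0,0,1.6,0,0,0,1,0,0,2,0,0,0,1,0,0,2.4,0,0,0,1,0,0,2.7,0,0,0,1,0,0,2.9,0,0,0,1,0,0,3,0,0,0,1,0,0,3.05,0,0,0,1]' 80
python3 - <<'E'
from rackfit import *
T=pose()
print(row(goalT(pt(PL[3],8.1,0,0,9),8.1),T), robot.sense()['moment'])
E
```

```text
time_s: 17.7
position: [588.3, 111.0, 85.2]
tcp_rot: [1.798, 2.077, 0.557]
contact_force: [1.0, 0.6, -3.6]
grip_width: 6.8
([-0.03, -0.01, 0.07], [-0.06, -0.13, 0.08]) [-0.14  0.81  0.02]
```

```bash
python3 -m crank '[0,0,0.05,0,0,0,1,0,0,0.1,0,0,0,1,0,0,0.15,0,0,0,1,0,0,0.2,0,0,0,1,0,0,0.2,0,0,0,1,0,0,0.2,0,0,0,1,0,0,0.2,0,0,0,1,0,0,0.2,0,0,0,1,0,0,0.2,0,0,0,1,0,0,0.2,0,0,0,1]' 80
python3 - <<'E'
from rackfit import *
print(row(goalT(pt(PL[3],8.1,0,0,9),8.1)))
E
```

```text
time_s: 18.7
position: [588.6, 111.1, 85.1]
tcp_rot: [1.798, 2.076, 0.558]
contact_force: [-12.6, -2.5, 13.3]
grip_width: 6.9
([-0.03, -0.03, 0.04], [-0.01, -0.14, 0.08])
```

Floor contact, about 18 N along the slot. Release and retreat.

```bash
python3 -m crank '[0,0,-0.1,0,0,0,0.5,0,0,-0.1,0,0,0,0.2,0,0,-0.1,0,0,0,0,0,0,-0.1,0,0,0,-0.2,0,0,-0.1,0,0,0,-0.2,0,0,-1,0,0,0,-0.2,0,0,-3,0,0,0,-0.2,0,0,-5,0,0,0,-0.2,0,0,-7,0,0,0,-0.2,0,0,-9,0,0,0,-0.2]'
python3 -m crank '[0,0,-1,0,0,0,-0.2,0,0,-2,0,0,0,-0.2,0,0,-3,0,0,0,-0.2,0,0,-4,0,0,0,-0.2,0,0,-5,0,0,0,-0.2,0,0,-5,0,0,0,-0.2,0,0,-5,0,0,0,-0.2,0,0,-5,0,0,0,-0.2,0,0,-5,0,0,0,-0.2,0,0,-5,0,0,0,-0.2]'
python3 - <<'E'
from rackfit import *
p,d,T=snap('wrist','w12')
W=cloud('wrist',d,T)
for k in(3,4):
    u,v=proj('wrist',PL[k],T)[0].astype(int); print(k,u,v)
    wheelfit(W,(max(0,v-70),v+70,u-25,u+25),PL[k],8.1,3)
P1=pt(O,8.1,-11.4,132.5,-7.5); u,v=proj('wrist',P1,T)[0].astype(int); print(1,u,v)
wheelfit(W,(max(0,v-70),v+70,u-25,u+25),P1,8.1,3)
p,d,_=snap('scene','s12')
crop(p,320,205,480,305,5,'pics/s12c.png'); snap('top','t12')
E
```

```text
time_s: 19.7
position: [543.4, 104.4, 164.1]
tcp_rot: [1.798, 2.076, 0.558]
contact_force: [0.6, 0.6, 0.1]
grip_width: 51.0
time_s: 20.7
position: [518.6, 100.7, 206.8]
tcp_rot: [1.798, 2.077, 0.557]
contact_force: [0.1, -0.2, -0.1]
grip_width: 51.2
3 321 216
thick 7.302466846821926 yaw 8.1 u -1.4458478949929625 v,w [-0.02 -0.25] res [ 0.15 -0.36 -0.08 -0.03  0.43 -0.5   0.39 -0.12  0.13 -0.04 -0.24  0.33
 -0.25  0.48 -0.49]
4 320 313
thick 11.182263282523088 yaw 9.1 u -0.6471474267137243 v,w [-0.27 -0.98] res [-0.08  0.45 -2.48  0.92  0.68 -4.06  1.15 -0.96  0.03  1.29 -5.87  0.51]
1 321 -30
thick 10.919474828827532 yaw 11.1 u -1.9052514124204445 v,w [0.56 0.48] res [ 0.56 -3.95  0.61 -0.02]
```

View pics/w12.png

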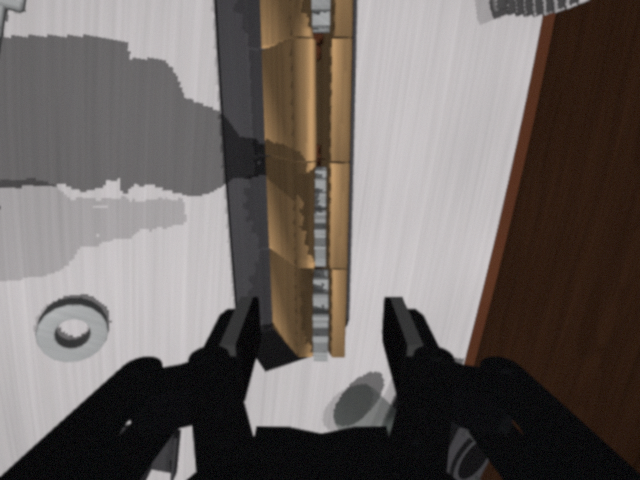

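View pics/s12c.png

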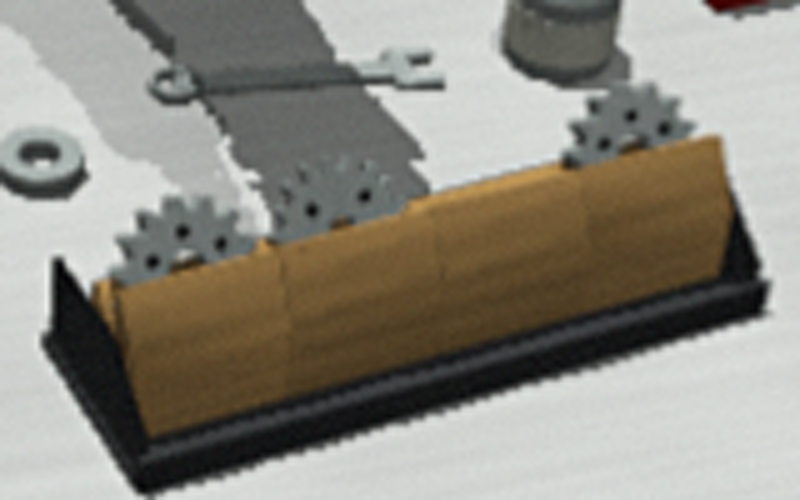

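View pics/t12.png

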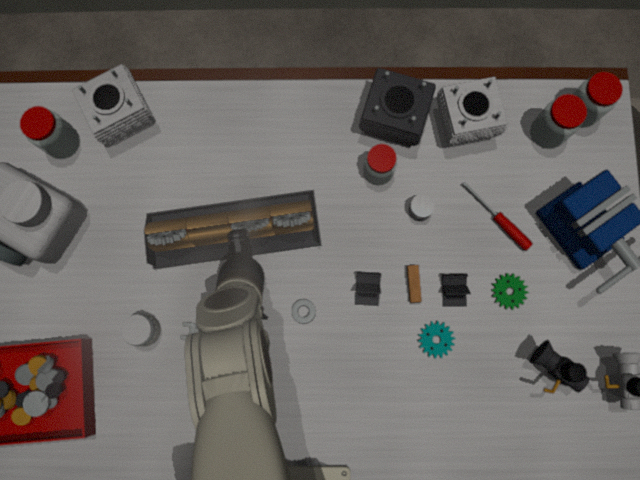

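The wrist view shows the thin wheel in slot 3 at (320,215) and the thick one in slot 4 at (320,313). The scene and top views show all three wheels at the same depth. The stands are empty and the bystanders have not moved.

```bash
python3 -c "
from cell import robot
print(robot.finish_job())"
```

```text
the job is handed in; nothing more can be done
None
```

I put the thick sprocket in slot 4 (the free wide slot) and the thin one in slot 3 (narrow). Both were pushed until they touched the slot floor, at about 14 N and 18 N, then released. The job was handed in at about 21 s of robot time; no verdict was reported.

**Last checks:**
- **Thick wheel:** its fitted centre is about 1.2 mm from my estimate of place 4. Its fitted yaw was 9.1° against the rack's 8.1°, which is inside the 0.1 rad limit.
- **Thin wheel:** its fitted centre is about 1.5 mm from my estimate of place 3, with no yaw difference. The offset is mostly square to the slot, more than its 0.9 mm of play, so some of it is likely measurement error.
- **Stock sprocket:** it looks unmoved in the scene and top views. The last wrist view only caught its edge, so that fit (yaw 11.1°) is poor. I don't think it means the wheel shifted.
- **Everything else:** the bystanders and the green and turquoise look-alikes look unmoved, and the gripper was open and clear, reading about 0 N.

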